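Fit a penetration needle into the collet and tighten the nut

TASK

Slide the blue-collared penetration needle along its groove until its shank is fully home in the collet, with the front collar up against the collet nose. Then swing the red-knobbed bar of the brass nut over, away from the robot, until the collet grips the shank tightly, and let go. Leave the stopwatch, the round weight, the tin and the wrench where they are.

Things in the scene. Friction and masses are not known exactly. Their poses are not given: they have to be found in the camera images.
- cradle: Fixed bench cradle, base plate 90 x 280 x 12 mm (y = -155 to 125 mm). Origin on the bench straight below the collet nose; +y runs level into the steel barrel along the collet axis, 55 mm above the bench; +x roughly away from the robot. A V-groove (y = -154 to -4 mm) carries the needle on that axis; its walls end 5 mm below it. Behind the nut (y = 66 mm on) saddle blocks 81 mm high.
- nose (a point): Centre of the collet's nose face, on the collet axis (55 mm above the bench). The nose is a dark steel ring of 24 mm outer and 14 mm inner diameter, open for the shank more than 60 mm deep. Axes as the cradle's.
- needle: Loose needle, about 0.16 kg, lying in the groove. Origin on its axis at the front face of the front collar, +y to the shank tip. Shank 10 mm dia., y = 0 to 50 mm; blue collar 28 mm dia., -8 to 0; stem 12 mm dia.; blue foot 28 mm dia., -63 to -53, flat end. It may roll. Starts with its tip 8 to 38 mm outside the collet; home when the collar touches the nose. Slides with 1 to 3 N.
- foot_end (a point): Middle of the flat end of the needle's foot, on its axis, 63 mm behind the collar's front face: push here towards the cradle's +y.
- nut (a joint): Turn of the brass nut (48 mm dia., cradle y = 4 to 36 mm) about the collet axis, rad. Starts loose at 0 to 0.25, hard stop 1.4, stays where left. At value q the bar leans q - 0.70 from upright, positive away from the robot (cradle +x). Three jaws close 2 mm/rad: they touch the shank at about 1.0, grip tightly from 1.2. Takes about 2 N at the knob, more as it grips. Keep below 0.7 until home.
- bar_knob (a point): Centre of the red ball knob, 22 mm diameter, at the end of the nut's 10 mm thick steel bar, 80 mm from the collet axis, in the plane y = 20 mm of the cradle. It moves in an upright circle about the collet axis.
- jaw_0: One of the three small steel collet jaws inside the nose (7 x 28 x 5 mm), the lowest; origin on the collet axis at the nose face and moving with the jaw. Not to be touched by hand.
- stopwatch: Yellow stopwatch, 63 x 52 x 16 mm, origin under its centre. Bystander.
- weight: Round grey slotted weight, 66 mm diameter, 19 mm high, origin under its centre. Bystander.
- tin: Round light metal tin with lid, 64 mm diameter, 43 mm high, origin under its centre. Bystander.
- wrench: Combination wrench, 162 x 29 x 8 mm, lying flat, origin under its centre. Bystander.

How it is judged:
By the outcome, as a careful person would: the job done as asked, in the order asked, and still so for the second after the job is handed in, with the robot touching nothing.
It also fails if it takes over 45 s, if anything falls off the work surface, if the arm or the gripper's body presses on something with over 40 N, if the wrist force passes 120 N, or if a joint passes its speed limit or range.

ROBOT

A 6-joint arm with a two-finger parallel gripper is mounted at the origin on a cart in front of the work surface, level with it; the furniture and walls round the work are solid. World frame = base frame: x ahead of the robot, y to its left, z up, the work surface at z = 0. Lengths are in m, angles in rad, forces in N, time in s.
With the tool pointing down it reaches from about 0.425 to 0.95 m from the base axis. Payload 3.5 kg.
Tool frame: the origin (TCP) lies at the very end of the fingers, on their centre line; the grasp point (between the pads) lies 19 mm behind it; z points along the fingers, y is the direction in which the jaws open and shut (so a half turn about z gives the same grasp; the last joint's range is limited). The gripper opens to 85 mm and grips with 20 to 120 N. Pads are 22 mm wide; open, the fingers measure 114 mm over their backs; the gripper's body (76 mm by 85 mm) begins 54 mm behind the grasp point. The pads swing forward as they close: fully open they stand 13 mm farther back than shut.
Start: joints at [1.079, 0.286, 1.577, -0, 1.279, -0.15], TCP at [0.226, 0.636, 0.231] pointing down, gripper open.
Joint ranges: [-2.77, 2.77], [-0.9, 2.22], [0.21, 2.48], [-1.53, 4.67], [0.24, 2.81], [-2.84, 2.84]. Speed limits (rad/s): [2.79, 2.79, 3.14, 3.14, 3.14, 3.14].

INTERFACE

Orientations are given as a unit quaternion [w, x, y, z].
In Python, from plant import read_state, grab_frame, sign_off, find_in, tip_of gives the robot as it stands. The module is installed in compiled form; this text tells all that it offers.
- The arm moves only by the shell command python3 -m inch 'ROWS' [FORCE]. ROWS is JSON, a list of rows, each an object with "linear": the shift along the tool's x, y, z in units of 50 mm (1.0 is 50 mm), a list of three; "dr": the turn, a rotation vector about the tool's x, y, z in units of 6 degrees (1.0 is 6 degrees), a list of three; "hand": the finger opening in mm, from 0 to 85.4. A call has 1 to 12 rows; each row is the pose to reach, as a shift and turn from the pose commanded when the call began, along the tool's axes at that moment; what a row does not reach only later rows make up. A row lasts 1/10 s, in which the tool goes at most 50 mm and 8.59 degrees, less where a joint would pass 70% of its speed; a pose out of reach is approached as far as the arm can. A call with a gripper value outside its range is refused whole. The fingers move at their own pace and stop on an object; FORCE is the grip in N (left out, the last holds). Time passes only in rows, so rows that repeat a pose let the fingers close. It gives the time, the measured TCP pose, the force and the opening at its end, in the units of the state.
- read_state(): the state, without advancing time (a new reading comes with each control period).
- grab_frame(name): name is "scene" or "top" or "wrist"; returns a dict with "pixels" (480x640x3 uint8, red, green, blue), "camera_matrix" (3x3 intrinsics, pixels), "R" (3x3) and "t" (3): a world point X has camera coordinates R X + t. Camera axes: x right, y down, z forward; pixel columns grow to the right and rows downward; lengths in m; the calibration is good to about 2 mm. The wrist camera is an equidistant fisheye: a pixel r from the principal point sees the ray r / f radians off the axis. A picture is of the moment at which its call begins. There is no depth.
- sign_off(): hands the job in, once; it reports no verdict.
Trained networks look in a picture, given as the dict that the camera call returned (one of the last four; its "shot" number tells which), for a name from the list of things; names that differ only in an ending like _2 or _b are one class to them, and where a whole thing is asked for, a point or a joint stands for the part that bears it (a point fixed in the world has none). Each returns a list of dicts, best first, with "score" (0 to 1); they miss things now and then, are a little off and sometimes report something else, mostly with a low value. They report only what shows in the picture. A call takes as long as a camera call.
- find_in(picture, query): "xy" ([column, row] as shares, 0 to 1, of the picture: columns of its width, rows of its height, amid what is visible of it).
- tip_of(picture, query): "xy" ([column, row] as shares, 0 to 1, of the picture: columns of its width, rows of its height: a listed point, or the origin of a listed thing).
The state is a dict: "time_s": time; "joint_positions": joint angles; "qd": joint speeds; "joint_efforts": joint torques, N m; "ee_pos": TCP position; "tool_rot": TCP orientation; "ft_force": force on the tool from outside, world axes, zero at the start; "ft_torque": the same for the moment, N m; "width": finger opening in m.
Only numpy, scipy, OpenCV 4.12 (cv2) and the standard library are available. Lean on these libraries where they do the work, as an engineer would, in place of code of your own. Each camera call takes 0.05 s, during which the arm holds its last target. There are 200 camera calls.

## Working session

There is one attempt and no reset: what is moved stays moved. The work goes in short steps, Python scripts to look and compute and a shell command to move; the robot and the scene stay as the last step left them, time stands still between calls to the robot, and variables do not carry over. Pictures are saved under pics/ and viewed, about 8 in all and at most 12, crops included, and the job is handed in when it is done.

```bash
mkdir -p pics; cat > h.py <<'E'
import numpy as np, cv2
from scipy.spatial.transform import Rotation as Ro
from scipy.optimize import least_squares
from plant import *
def uv(p,xy): return np.array(xy)*[p["pixels"].shape[1],p["pixels"].shape[0]]
def ray(p,px,fish=False):
    K=np.array(p["camera_matrix"]);R=np.array(p["R"]);t=np.array(p["t"])
    a=(px[0]-K[0,2])/K[0,0];b=(px[1]-K[1,2])/K[1,1]
    if fish:
        r=np.hypot(a,b);d=np.array([a/r*np.sin(r),b/r*np.sin(r),np.cos(r)]) if r>1e-9 else np.array([0,0,1.])
    else: d=np.array([a,b,1.])
    d=R.T@d; return -R.T@t,d/np.linalg.norm(d)
def atz(p,px,z,fish=False):
    o,d=ray(p,px,fish); return o+d*(z-o[2])/d[2]
def tri(rs):
    A=sum(np.eye(3)-np.outer(d,d) for o,d in rs);b=sum((np.eye(3)-np.outer(d,d))@o for o,d in rs)
    X=np.linalg.solve(A,b); return X,[np.linalg.norm(np.cross(X-o,d)) for o,d in rs]
def proj(p,X,fish=False):
    K=np.array(p["camera_matrix"]);c=np.array(p["R"])@X+np.array(p["t"])
    if fish:
        r=np.hypot(c[0],c[1]);th=np.arctan2(r,c[2]);a,b=c[:2]/r*th
    else: a,b=c[:2]/c[2]
    return np.array([K[0,0]*a+K[0,2],K[1,1]*b+K[1,2]])
def save(p,n): cv2.imwrite("pics/"+n+".png",p["pixels"][:,:,::-1])
def tool(world):  # world vector from current TCP -> tool units
    s=read_state(); q=s["tool_rot"]; R=Ro.from_quat([q[1],q[2],q[3],q[0]])
    return R.inv().apply(np.array(world)-np.array(s["ee_pos"]))/0.05
E
python3 - <<'E'
from h import *
np.set_printoptions(precision=4,suppress=True)
P={n:grab_frame(n) for n in("scene","top","wrist")}
for n in P: save(P[n],n+"0")
for q in["nose","foot_end","bar_knob","needle","cradle","jaw_0","stopwatch","weight","tin","wrench"]:
    rs=[]
    for n in P:
        r=tip_of(P[n],q)
        if r:
            u=uv(P[n],r[0]["xy"]);print(q,n,u,round(r[0]["score"],2), atz(P[n],u,.055 if q in("nose","foot_end","needle","jaw_0") else 0,n=="wrist"))
            if r[0]["score"]>.3: rs.append(ray(P[n],u,n=="wrist"))
    if len(rs)>1: print("  TRI",*tri(rs))
s=read_state();print(s["tool_rot"],s["ee_pos"],s["width"],s["ft_force"])
for n in P:print(n,-np.array(P[n]["R"]).T@np.array(P[n]["t"]))
E
```

```text
nose scene [340.992 238.416] 0.64 [ 0.5746 -0.0001  0.055 ]
nose top [319.68  208.512] 0.59 [0.5672 0.0034 0.055 ]
  TRI [0.5702 0.001  0.0556] [np.float64(0.003935941139106188), np.float64(0.003935941139106169)]
foot_end scene [382.4   266.688] 0.74 [ 0.5598 -0.1241  0.055 ]
foot_end top [380.992 218.592] 0.81 [ 0.5486 -0.1296  0.055 ]
  TRI [ 0.5488 -0.1302  0.063 ] [np.float64(0.0021947227556299194), np.float64(0.0021947227556300152)]
bar_knob scene [316.032 217.008] 0.59 [0.6632 0.1728 0.    ]
bar_knob top [311.488 218.688] 0.58 [0.5543 0.021  0.    ]
  TRI [0.5311 0.0221 0.114 ] [np.float64(0.003250921177583081), np.float64(0.003250921177583104)]
needle scene [356.288 251.088] 0.7 [ 0.563  -0.0541  0.055 ]
needle top [354.304 208.608] 0.67 [ 0.569  -0.0715  0.055 ]
  TRI [ 0.5612 -0.066   0.0633] [np.float64(0.007775676340562554), np.float64(0.007775676340562704)]
cradle top [321.728 208.992] 0.79 [ 0.5772 -0.0015  0.    ]
jaw_0 top [308.992 217.392] 0.71 [0.5471 0.026  0.055 ]
stopwatch scene [233.408 231.024] 0.61 [0.48   0.2576 0.    ]
stopwatch top [208.576 249.792] 0.67 [0.4779 0.2486 0.    ]
stopwatch wrist [142.72  432.384] 0.86 [0.4674 0.2563 0.    ]
  TRI [ 0.4755  0.2509 -0.0007] [np.float64(0.004704821121503299), np.float64(0.0033166261631051236), np.float64(0.0057118606626323995)]
weight scene [454.272 354.   ] 0.85 [ 0.5188 -0.3174  0.    ]
tin scene [255.808 196.896] 0.84 [0.6219 0.3612 0.    ]
tin top [173.312 189.6  ] 0.77 [0.6128 0.3349 0.    ]
  TRI [0.6062 0.3325 0.0167] [np.float64(0.0033239135194902954), np.float64(0.00332391351949022)]
wrench top [422.528 292.704] 0.89 [ 0.394  -0.2299  0.    ]
[-0.      0.1701  0.9854 -0.    ] [0.2262 0.636  0.2313] 0.08552205156566481 [-0.7609 -0.1842  0.0555]
scene [-0.0433 -0.608   0.596 ]
top [0.3191 0.0105 1.3018]
wrist [0.1503 0.6631 0.3715]
```

View pics/scene0.png

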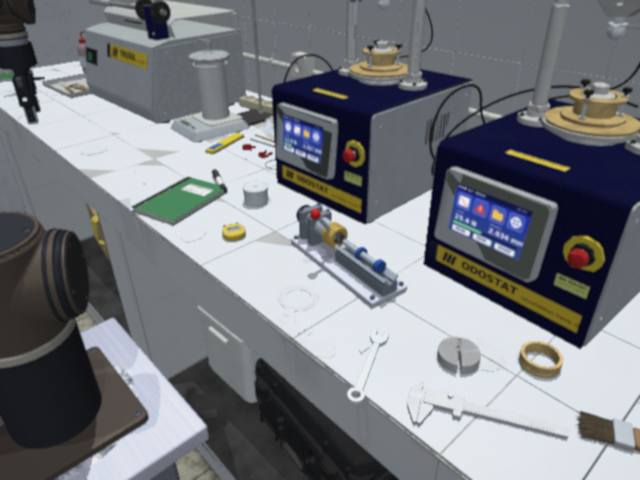

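View pics/top0.png

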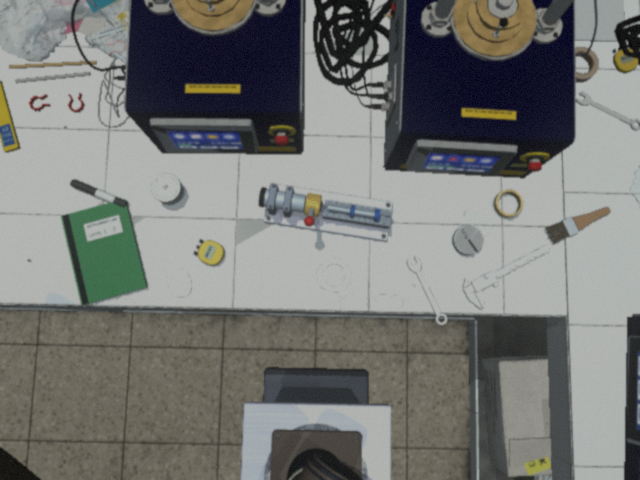

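The scene picture shows the cradle at about (350,255), needle with blue collars at (363,252) and (378,266), and the red knob at (316,213). The top picture shows the cradle yawed about 10° with the nut at (314,203) and knob at (310,219). The front of the machine behind is at x≈0.67. I'll move over the cradle for a closer look with the wrist camera.

```bash
python3 -m inch '[{"linear":[-6.74,-2.61,-0.4],"dr":[0,0,0],"hand":0},{"linear":[-6.74,-2.61,-0.4],"dr":[0,0,0],"hand":0},{"linear":[-6.74,-2.61,-0.4],"dr":[0,0,0],"hand":0},{"linear":[-6.74,-2.61,-0.4],"dr":[0,0,0],"hand":0},{"linear":[-6.74,-2.61,-0.4],"dr":[0,0,0],"hand":0},{"linear":[-6.74,-2.61,-0.4],"dr":[0,0,0],"hand":0},{"linear":[-7.5,-5,-0.4],"dr":[0,0,0],"hand":0},{"linear":[-8,-6,-0.4],"dr":[0,0,0],"hand":0},{"linear":[-9.76,-11.09,-0.4],"dr":[0,0,-1.5],"hand":0},{"linear":[-9.76,-11.09,-0.4],"dr":[0,0,-1.5],"hand":0},{"linear":[-9.76,-11.09,-0.4],"dr":[0,0,-1.5],"hand":0},{"linear":[-9.76,-11.09,-0.4],"dr":[0,0,-1.5],"hand":0}]'
python3 -c "
from h import *
print(tool([0.50,-0.05,0.25]))"
```

```text
time_s: 2.85
ee_pos: [0.488, 0.1444, 0.2508]
tool_rot: [0.0, 0.092, 0.996, 0.0]
ft_force: [1.0, 0.2, 0.2]
width: 0.0001
[-0.94904923 -3.77786849  0.01607654]
```

```bash
python3 -m inch '[{"linear":[-0.95,-3.8,0],"dr":[0,0,0],"hand":0},{"linear":[-0.95,-3.8,0],"dr":[0,0,0],"hand":0},{"linear":[-0.95,-3.8,0],"dr":[0,0,0],"hand":0},{"linear":[-0.95,-3.8,0],"dr":[0,0,0],"hand":0},{"linear":[-0.95,-3.8,0],"dr":[0,0,0],"hand":0},{"linear":[-0.95,-3.8,0],"dr":[0,0,0],"hand":0}]'
python3 - <<'E'
from h import *
np.set_printoptions(precision=4,suppress=True)
P={n:grab_frame(n) for n in("scene","top","wrist")}
save(P["wrist"],"wrist1")
for q in["nose","foot_end","bar_knob","needle"]:
    rs=[]
    for n in P:
        for r in tip_of(P[n],q)[:1]:
            u=uv(P[n],r["xy"]);print(q,n,u,round(r["score"],2), atz(P[n],u,.055,n=="wrist"))
            if r["score"]>.3: rs.append(ray(P[n],u,n=="wrist"))
    if len(rs)>1: print("  TRI",*tri(rs))
E
```

```text
time_s: 3.45
ee_pos: [0.4999, -0.05, 0.2506]
tool_rot: [-0.0, 0.094, 0.996, 0.0]
ft_force: [0.0, 0.5, 0.0]
width: -0.0001
nose scene [341.632 238.512] 0.87 [ 0.5753 -0.0013  0.055 ]
nose top [323.904 207.984] 0.69 [ 0.5686 -0.0057  0.055 ]
nose wrist [379.392 276.48 ] 0.93 [0.5746 0.0008 0.055 ]
  TRI [ 0.5706 -0.0034  0.0589] [np.float64(0.001929144564821343), np.float64(0.003461889650478494), np.float64(0.00425143520151677)]
foot_end scene [379.904 266.592] 0.68 [ 0.5567 -0.1207  0.055 ]
foot_end wrist [252.928 279.792] 0.82 [ 0.555  -0.1238  0.055 ]
  TRI [ 0.5539 -0.1231  0.0576] [np.float64(7.054475238380518e-05), np.float64(7.054475238375618e-05)]
bar_knob scene [313.6   218.976] 0.61 [0.5882 0.098  0.055 ]
bar_knob top [311.488 220.512] 0.69 [0.5404 0.0205 0.055 ]
bar_knob wrist [414.976 249.12 ] 0.72 [0.5526 0.0396 0.055 ]
  TRI [0.5284 0.0247 0.111 ] [np.float64(0.004637100729903536), np.float64(0.005117675404589249), np.float64(0.0033336048572759616)]
needle scene [357.376 253.92 ] 0.76 [ 0.5573 -0.0624  0.055 ]
```

View pics/wrist1.png

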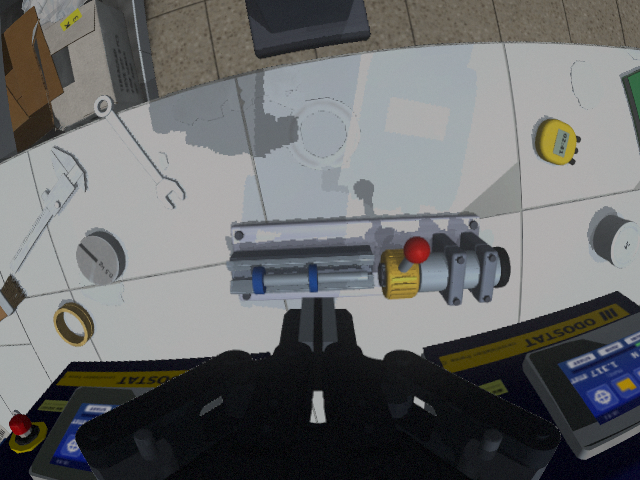

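The wrist picture shows the foot end at (253,280), front collar at (313,276), nose at about (380,273) and knob at (417,249). The nose-to-foot distance is 126 mm, so the tip is about 13 mm outside the collet, which fits. I'll check the yaw from the base-plate edge and work out the approach.

```bash
python3 - <<'E'
from h import *
np.set_printoptions(precision=4,suppress=True)
p=grab_frame("wrist")
a=atz(p,(235,222),.012,True);b=atz(p,(477,213),.012,True);print(a,b,np.linalg.norm(b-a),np.degrees(np.arctan2(*(b-a)[:2])))
for u in [(253,280),(259,280),(313,276),(380,273)]: print(atz(p,u,.055,True))
y=np.array([.155,.988,0])
f=np.array([.555,-.1238,0])
for d,z in((.037,.1),(.037,.054)): print(f-y*d,tool(f-y*d+[0,0,z]))
E
```

```text
[ 0.5031 -0.1396  0.012 ] [0.5409 0.1248 0.012 ] 0.26712692288716644 8.15047819618773
[ 0.5553 -0.1248  0.055 ]
[ 0.5564 -0.1188  0.055 ]
[ 0.5617 -0.065   0.055 ]
[0.5711 0.0008 0.055 ]
[ 0.5493 -0.1604  0.    ] [-1.3774 -2.0036  3.0094]
[ 0.5493 -0.1604  0.    ] [-1.3774 -2.0036  3.9294]
```

```bash
python3 -m inch '[{"linear":[-1.38,-2.0,1.5],"dr":[0,0,-0.37],"hand":0},{"linear":[-1.38,-2.0,1.5],"dr":[0,0,-0.37],"hand":0},{"linear":[-1.38,-2.0,1.5],"dr":[0,0,-0.37],"hand":0},{"linear":[-1.38,-2.0,2.5],"dr":[0,0,-0.37],"hand":0},{"linear":[-1.38,-2.0,3.3],"dr":[0,0,-0.37],"hand":0},{"linear":[-1.38,-2.0,3.93],"dr":[0,0,-0.37],"hand":0},{"linear":[-1.38,-2.0,3.93],"dr":[0,0,-0.37],"hand":0}]'
python3 - <<'E'
from h import *
np.set_printoptions(precision=4,suppress=True)
P={n:grab_frame(n) for n in("scene","wrist")}
im=np.hstack([P["scene"]["pixels"][180:330,270:470],P["wrist"]["pixels"][190:340,200:400]]);cv2.imwrite("pics/a2.png",cv2.resize(im,None,fx=2,fy=2)[:,:,::-1])
print(read_state()["ft_force"])
for q in["nose","foot_end","bar_knob"]:
    for r in tip_of(P["wrist"],q)[:1]:
        u=uv(P["wrist"],r["xy"]);print(q,u,round(r["score"],2),atz(P["wrist"],u,.055,True))
E
```

```text
time_s: 4.95
ee_pos: [0.5454, -0.1586, 0.0484]
tool_rot: [-0.005, 0.073, 0.997, 0.002]
ft_force: [-0.5, 0.1, 0.1]
width: -0.0
[-0.3078 -0.2646  0.1489]
nose [612.288 303.696] 0.91 [ 0.5707 -0.      0.055 ]
foot_end [403.328 326.4  ] 0.77 [ 0.5562 -0.1223  0.055 ]
```

View pics/a2.png

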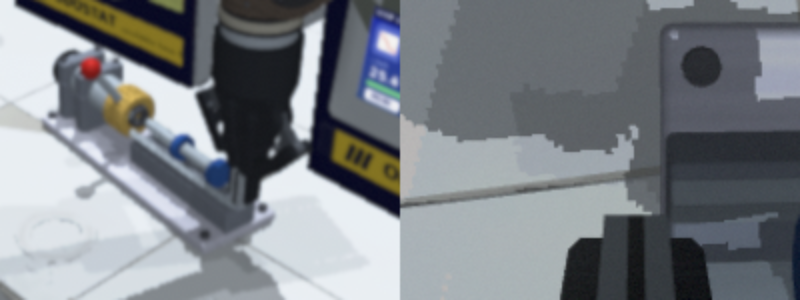

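The crop shows the fingers standing just behind the foot at the groove's end, aligned and clear of the needle. I'll check that the pose has settled.

```bash
python3 - <<'E'
from h import *
np.set_printoptions(precision=4,suppress=True)
s=read_state();print(s["ee_pos"],s["tool_rot"],s["ft_force"],np.abs(s["qd"]).max())
n=np.array([.571,0.0,0]);yc=np.array([np.sin(np.radians(8.5)),np.cos(np.radians(8.5)),0]);xc=np.array([yc[1],-yc[0],0])
t=np.array(s["ee_pos"]);t[2]=0;print("cradle x,y of TCP",(t-n)@xc,(t-n)@yc)
for d in(-.0775-.008,-.0775,-.0775+.01): print(d,tool(n+yc*d+[0,0,.054]))
E
```

```text
[ 0.5514 -0.1611  0.0569] [ 0.0024  0.0728  0.9973 -0.001 ] [-0.3167 -0.3357  0.5849] 0.005022716866009186
cradle x,y of TCP 0.004404319469073353 -0.1621890524843295
-0.08549999999999999 [0.0844 1.5341 0.0552]
-0.0775 [0.084  1.6941 0.0549]
-0.0675 [0.0835 1.8941 0.0546]
```

```bash
python3 -m inch '[{"linear":[0.08,0.2,0.03],"dr":[0,0,0],"hand":0},{"linear":[0.08,0.35,0.03],"dr":[0,0,0],"hand":0},{"linear":[0.08,0.5,0.03],"dr":[0,0,0],"hand":0},{"linear":[0.08,0.65,0.03],"dr":[0,0,0],"hand":0},{"linear":[0.08,0.8,0.03],"dr":[0,0,0],"hand":0},{"linear":[0.08,0.95,0.03],"dr":[0,0,0],"hand":0},{"linear":[0.08,1.1,0.03],"dr":[0,0,0],"hand":0},{"linear":[0.08,1.2,0.03],"dr":[0,0,0],"hand":0},{"linear":[0.08,1.3,0.03],"dr":[0,0,0],"hand":0},{"linear":[0.08,1.4,0.03],"dr":[0,0,0],"hand":0}]'
python3 - <<'E'
from h import *
np.set_printoptions(precision=4,suppress=True)
P={n:grab_frame(n) for n in("scene","wrist")}
cv2.imwrite("pics/a3.png",cv2.resize(np.hstack([P["scene"]["pixels"][190:310,280:420],P["wrist"]["pixels"][220:340,280:540]]),None,fx=2,fy=2)[:,:,::-1])
s=read_state();print(s["ee_pos"],s["ft_force"])
for q in["nose","foot_end","needle"]:
    for r in tip_of(P["wrist"],q)[:1]:
        u=uv(P["wrist"],r["xy"]);print(q,u,round(r["score"],2),atz(P["wrist"],u,.055,True))
E
```

```text
time_s: 6.2
ee_pos: [0.5559, -0.0903, 0.0527]
tool_rot: [0.0, 0.073, 0.997, -0.0]
ft_force: [-1.8, -5.1, 3.5]
width: 0.0001
[ 0.5559 -0.0895  0.0524] [-0.407  -0.5998  0.387 ]
nose [507.776 321.312] 0.73 [ 0.5733 -0.      0.055 ]
foot_end [350.272 329.376] 0.69 [ 0.5625 -0.0755  0.055 ]
needle [480.576 318.624] 0.66 [ 0.5685 -0.0149  0.055 ]
```

View pics/a3.png

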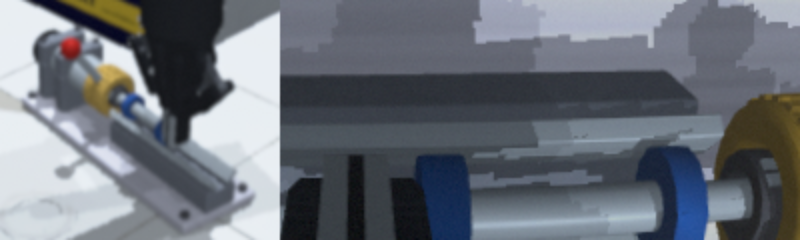

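The crop shows the foot at the fingers' edge, (415,180), and the shank entering the nose with a gap of about 13 mm to the collar. I'll push on in small steps and watch the force.

```bash
python3 -m inch '[{"linear":[0,0.06,0],"dr":[0,0,0],"hand":0},{"linear":[0,0.11,0],"dr":[0,0,0],"hand":0},{"linear":[0,0.16,0],"dr":[0,0,0],"hand":0},{"linear":[0,0.2,0],"dr":[0,0,0],"hand":0},{"linear":[0,0.2,0],"dr":[0,0,0],"hand":0}]'; python3 -m inch '[{"linear":[0,0.03,0],"dr":[0,0,0],"hand":0},{"linear":[0,0.06,0],"dr":[0,0,0],"hand":0},{"linear":[0,0.06,0],"dr":[0,0,0],"hand":0}]'
```

```text
time_s: 6.95
ee_pos: [0.557, -0.0799, 0.0523]
tool_rot: [-0.0, 0.073, 0.997, 0.0]
ft_force: [1.1, 0.1, -0.8]
width: -0.0004
time_s: 7.25
ee_pos: [0.5576, -0.0773, 0.0525]
tool_rot: [0.0, 0.073, 0.997, 0.0]
ft_force: [0.3, -1.9, -0.9]
width: -0.0
```

```bash
python3 -m inch '[{"linear":[0,0.03,0],"dr":[0,0,0],"hand":0},{"linear":[0,0.06,0],"dr":[0,0,0],"hand":0},{"linear":[0,0.06,0],"dr":[0,0,0],"hand":0}]';python3 -m inch '[{"linear":[0,0.03,0],"dr":[0,0,0],"hand":0},{"linear":[0,0.05,0],"dr":[0,0,0],"hand":0},{"linear":[0,0.05,0],"dr":[0,0,0],"hand":0}]'
python3 - <<'E'
from h import *
P=grab_frame("wrist")
cv2.imwrite("pics/a4.png",cv2.resize(P["pixels"][240:340,300:540],None,fx=3,fy=3,interpolation=2)[:,:,::-1])
s=read_state();print(s["ee_pos"],s["ft_force"])
E
```

```text
time_s: 7.55
ee_pos: [0.5579, -0.0747, 0.0524]
tool_rot: [-0.0, 0.073, 0.997, -0.0]
ft_force: [-0.2, -2.6, -0.7]
width: -0.0002
time_s: 7.85
ee_pos: [0.5581, -0.0745, 0.0527]
tool_rot: [-0.0, 0.072, 0.997, -0.003]
ft_force: [-2.5, -10.5, -0.7]
width: 0.0001
[ 0.55802269 -0.07450472  0.05263127] [-3.2488971  -9.37892231  0.33304716]
```

View pics/a4.png

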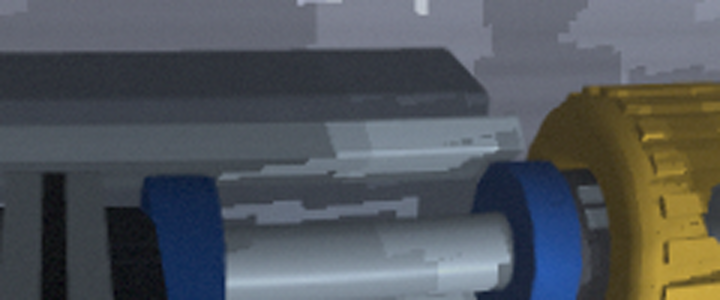

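The force rose to 10 N with the TCP stalled at y=-0.0745. The crop shows the blue collar at (530,230) up against the dark nose ring, so the needle is home. I'll back off, rise, and go to the robot side of the bar knob.

```bash
python3 -m inch '[{"linear":[0,-0.3,0],"dr":[0,0,0],"hand":0},{"linear":[0,-0.4,-0.6],"dr":[0,0,0],"hand":0},{"linear":[0,-0.4,-1.5],"dr":[0,0,0],"hand":0},{"linear":[0.5,-0.4,-2.3],"dr":[0,0,0],"hand":0},{"linear":[1.4,-0.2,-2.3],"dr":[0,0,0],"hand":0},{"linear":[1.85,0.5,-2.3],"dr":[0,0,0],"hand":0},{"linear":[1.85,1.4,-2.3],"dr":[0,0,0],"hand":0},{"linear":[1.85,1.95,-2.3],"dr":[0,0,0],"hand":0},{"linear":[1.85,1.95,-2.3],"dr":[0,0,0],"hand":0},{"linear":[1.85,1.95,-2.3],"dr":[0,0,0],"hand":0}]'
python3 - <<'E'
from h import *
np.set_printoptions(precision=4,suppress=True)
P={n:grab_frame(n) for n in("scene","top","wrist")}
rs=[];s=read_state()
n=np.array([.5705,.0015,.055]);yc=np.array([np.sin(np.radians(8.5)),np.cos(np.radians(8.5)),0]);xc=np.array([yc[1],-yc[0],0]);f=lambda X:np.array([(X-n)@xc,(X-n)@yc,X[2]])
print(s["ee_pos"],f(np.array(s["ee_pos"])),s["ft_force"])
for q in["bar_knob","needle","foot_end"]:
  rs=[]
  for k in P:
    for r in tip_of(P[k],q)[:1]:
        u=uv(P[k],r["xy"]);print(q,k,u,round(r["score"],2)); rs.append(ray(P[k],u,k=="wrist"))
        if q!="bar_knob":print(f(atz(P[k],u,.055,k=="wrist")))
  if len(rs)>1: X,e=tri(rs);print(f(X),e)
cv2.imwrite("pics/a5.png",P["wrist"]["pixels"][:,:,::-1])
E
```

```text
time_s: 8.9
ee_pos: [0.481, 0.0382, 0.1675]
tool_rot: [0.0, 0.072, 0.997, 0.0]
ft_force: [0.9, -1.3, 0.1]
width: 0.0
[0.4811 0.037  0.1674] [-0.0937  0.0219  0.1674] [-0.0314 -0.1479 -0.1112]
bar_knob scene [315.584 219.216] 0.91
needle scene [338.368 237.984] 0.53
[0.0009 0.0034 0.055 ]
foot_end scene [361.024 253.584] 0.53
[ 0.0029 -0.0683  0.055 ]
foot_end top [321.6   206.784] 0.63
[ 0.0009 -0.002   0.055 ]
foot_end wrist [216.704 350.976] 0.83
[ 0.0044 -0.0624  0.055 ]
[ 0.0088 -0.0387  0.046 ] [np.float64(0.016112487022810422), np.float64(0.037364367259420966), np.float64(0.025555027194457753)]
```

View pics/a5.png

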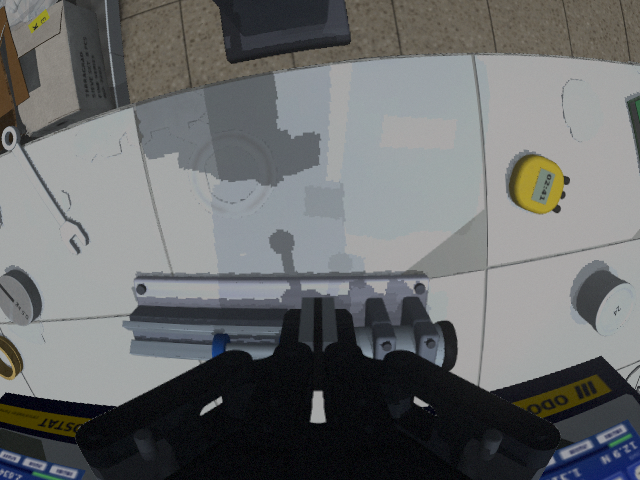

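The wrist picture shows the foot at (220,345), still home, with the fingers clear on the robot side of the knob. I'll lower and start the swing.

```bash
python3 -m inch '[{"linear":[0,-0.04,0.8],"dr":[0,0,0],"hand":0},{"linear":[0,-0.04,1.45],"dr":[0,0,0],"hand":0},{"linear":[-0.2,-0.04,1.45],"dr":[0,0,0],"hand":0},{"linear":[-0.35,-0.04,1.45],"dr":[0,0,0],"hand":0},{"linear":[-0.5,-0.04,1.45],"dr":[0,0,0],"hand":0},{"linear":[-0.65,-0.04,1.45],"dr":[0,0,0],"hand":0},{"linear":[-0.8,-0.04,1.45],"dr":[0,0,0],"hand":0},{"linear":[-0.95,-0.04,1.45],"dr":[0,0,0],"hand":0},{"linear":[-1.1,-0.04,1.45],"dr":[0,0,0],"hand":0},{"linear":[-1.25,-0.04,1.45],"dr":[0,0,0],"hand":0},{"linear":[-1.4,-0.04,1.45],"dr":[0,0,0],"hand":0}]'
python3 - <<'E'
from h import *
np.set_printoptions(precision=4,suppress=True)
P=grab_frame("scene");s=read_state()
n=np.array([.5705,.0015,.055]);yc=np.array([np.sin(np.radians(8.5)),np.cos(np.radians(8.5)),0]);xc=np.array([yc[1],-yc[0],0]);f=lambda X:np.array([(X-n)@xc,(X-n)@yc,X[2]])
print(f(np.array(s["ee_pos"])),s["ft_force"])
cv2.imwrite("pics/a6.png",cv2.resize(P["pixels"][160:310,250:450],None,fx=4,fy=4,interpolation=2)[:,:,::-1])
E
```

```text
time_s: 10.6
ee_pos: [0.5511, 0.0255, 0.0956]
tool_rot: [0.001, 0.073, 0.997, -0.0]
ft_force: [-2.8, -1.0, 2.3]
width: -0.0
[-0.0216  0.0207  0.0956] [ 1.583  -0.4677 -0.0878]
```

View pics/a6.png

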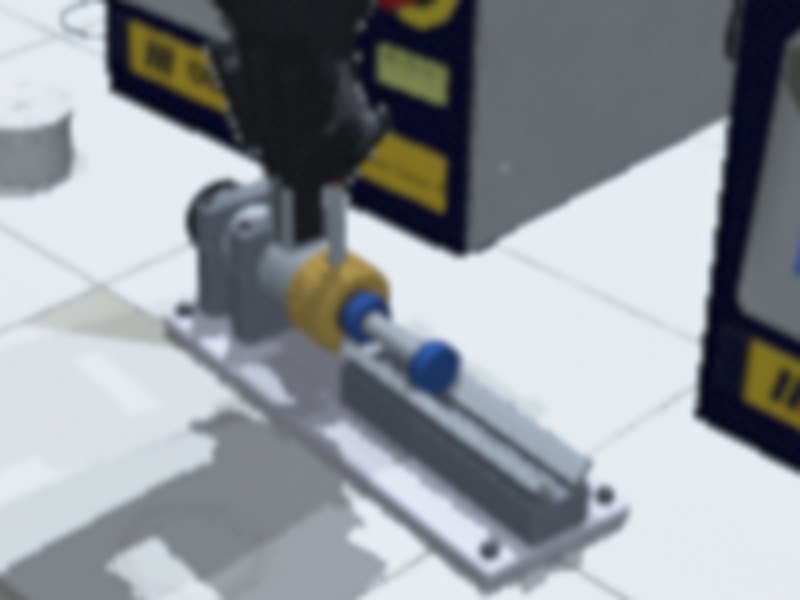

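The crop shows the bar about upright at (337,225) in front of the fingers, and the collar still on the nose at (365,315). I'll continue the swing.

```bash
python3 -m inch '[{"linear":[-0.12,0,0],"dr":[0,0,0],"hand":0},{"linear":[-0.24,0,0],"dr":[0,0,0],"hand":0},{"linear":[-0.36,0,0],"dr":[0,0,0],"hand":0},{"linear":[-0.48,0,0],"dr":[0,0,0],"hand":0},{"linear":[-0.55,0,0],"dr":[0,0,0],"hand":0},{"linear":[-0.55,0,0],"dr":[0,0,0],"hand":0}]'; python3 -m inch '[{"linear":[-0.05,0,0],"dr":[0,0,0],"hand":0},{"linear":[-0.09,0,0],"dr":[0,0,0],"hand":0},{"linear":[-0.09,0,0],"dr":[0,0,0],"hand":0}]'
python3 - <<'E'
from h import *
np.set_printoptions(precision=4,suppress=True)
P={k:grab_frame(k) for k in("scene","top","wrist")};s=read_state()
n=np.array([.5705,.0015,.055]);yc=np.array([np.sin(np.radians(8.5)),np.cos(np.radians(8.5)),0]);xc=np.array([yc[1],-yc[0],0]);f=lambda X:np.array([(X-n)@xc,(X-n)@yc,X[2]])
print(f(np.array(s["ee_pos"])),s["ft_force"])
for k in P:
  for r in tip_of(P[k],"bar_knob")[:1]: print(k,uv(P[k],r["xy"]),r["score"])
for q in np.arange(.9,1.41,.1): 
  X=n+.02*yc+.08*(np.sin(q-.7)*xc+np.cos(q-.7)*np.array([0,0,1])); print(round(q,1),*[proj(P[k],X,k=="wrist") for k in P])
cv2.imwrite("pics/a7.png",cv2.resize(np.hstack([P["scene"]["pixels"][170:290,270:400],P["top"]["pixels"][150:270,250:380]]),None,fx=3,fy=3,interpolation=2)[:,:,::-1])
E
```

```text
time_s: 11.25
ee_pos: [0.5766, 0.0219, 0.094]
tool_rot: [-0.001, 0.073, 0.997, 0.0]
ft_force: [-2.1, 0.9, -1.2]
width: 0.0
time_s: 11.55
ee_pos: [0.5814, 0.0213, 0.0948]
tool_rot: [-0.0, 0.073, 0.997, 0.0]
ft_force: [-4.6, 1.2, -0.6]
width: -0.0001
[0.008  0.0211 0.095 ] [-4.5008  0.8972 -0.6923]
scene [349.824 202.8  ] 0.87
wrist [315.008 414.288] 0.96
0.9 [339.8766 198.9474] [312.7432 190.2046] [313.1185 389.5809]
1.0 [342.9652 198.7853] [313.4026 186.7689] [313.276  401.5635]
1.1 [345.9254 198.9916] [314.0382 183.5501] [313.438  410.7261]
1.2 [348.7275 199.5588] [314.643  180.5838] [313.5996 417.2929]
1.3 [351.3444 200.4753] [315.2103 177.9017] [313.7572 421.5203]
1.4 [353.7519 201.7263] [315.7339 175.5308] [313.9087 423.6694]
```

View pics/a7.png

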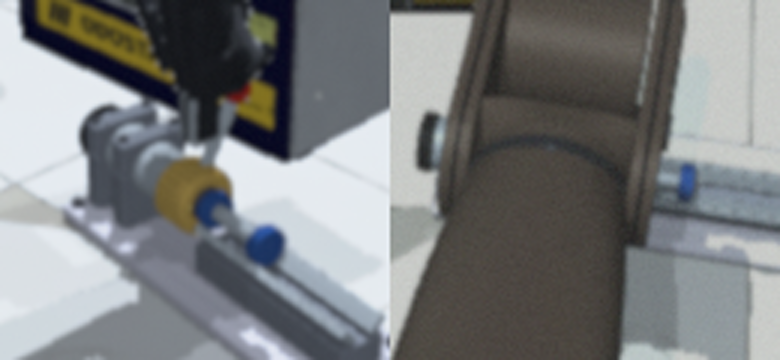

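The crop shows the bar leaning away, with the knob at about (349,200) in the scene, so q≈1.2. I'll go a little further to get clear of the threshold.

```bash
python3 -m inch '[{"linear":[-0.05,0,0],"dr":[0,0,0],"hand":0},{"linear":[-0.1,0,0],"dr":[0,0,0],"hand":0},{"linear":[-0.1,0,0],"dr":[0,0,0],"hand":0}]'; python3 -m inch '[{"linear":[-0.04,0,0],"dr":[0,0,0],"hand":0},{"linear":[-0.06,0,0],"dr":[0,0,0],"hand":0},{"linear":[-0.06,0,0],"dr":[0,0,0],"hand":0}]'
python3 - <<'E'
from h import *
P={k:grab_frame(k) for k in("scene","wrist")};s=read_state()
print(s["ee_pos"],s["ft_force"])
for k in P:
  for r in tip_of(P[k],"bar_knob")[:1]: print(k,uv(P[k],r["xy"]),r["score"])
E
```

```text
time_s: 12.15
ee_pos: [0.5866, 0.0204, 0.095]
tool_rot: [-0.0, 0.073, 0.997, 0.0]
ft_force: [-5.3, 1.3, 0.7]
width: 0.0002
time_s: 12.45
ee_pos: [0.5894, 0.0199, 0.095]
tool_rot: [-0.0, 0.073, 0.997, 0.0]
ft_force: [-4.8, 1.5, -0.4]
width: -0.0003
[0.58935396 0.01992403 0.09502321] [-4.62179234  0.8562724  -0.14078146]
scene [350.592 203.808] 0.56
wrist [315.904 408.816] 0.92
```

```bash
python3 -m inch '[{"linear":[0.5,0,0],"dr":[0,0,0],"hand":0},{"linear":[1.0,0,-0.5],"dr":[0,0,0],"hand":0},{"linear":[1.5,0,-1.4],"dr":[0,0,0],"hand":0},{"linear":[2,-0.6,-2.2],"dr":[0,0,0],"hand":0},{"linear":[2,-1.4,-2.8],"dr":[0,0,0],"hand":0},{"linear":[2,-2,-2.8],"dr":[0,0,0],"hand":0},{"linear":[2,-2,-2.8],"dr":[0,0,0],"hand":0}]'
python3 - <<'E'
from h import *
np.set_printoptions(precision=4,suppress=True)
P={k:grab_frame(k) for k in("scene","top","wrist")};s=read_state()
n=np.array([.5705,.0015,.055]);yc=np.array([np.sin(np.radians(8.5)),np.cos(np.radians(8.5)),0]);xc=np.array([yc[1],-yc[0],0]);f=lambda X:np.array([(X-n)@xc,(X-n)@yc,X[2]])
rs=[];obs=[]
for k in P:
  for r in tip_of(P[k],"bar_knob")[:1]:
    u=uv(P[k],r["xy"]);print(k,u,r["score"]);rs.append(ray(P[k],u,k=="wrist"))
X,e=tri(rs);X=f(X);print(X,e,"q",.7+np.arctan2(X[0],X[2]-.055))
for q in np.arange(1.,1.41,.1):
  X=n+.02*yc+.08*(np.sin(q-.7)*xc+np.cos(q-.7)*np.array([0,0,1])); print(round(q,1),*[proj(P[k],X,k=="wrist") for k in P])
for k in("needle","foot_end","nose"):
  for c in("scene","wrist"):
    for r in tip_of(P[c],k)[:1]: print(k,c,f(atz(P[c],uv(P[c],r["xy"]),.055,c=="wrist")),r["score"])
w=P["wrist"]["pixels"];u=proj(P["wrist"],n,True).astype(int);print(u)
c=w[max(0,u[1]-90):u[1]+90,max(0,u[0]-130):u[0]+130]
cv2.imwrite("pics/a8.png",cv2.resize(c,None,fx=3,fy=3,interpolation=2)[:,:,::-1])
E
```

```text
time_s: 13.35
ee_pos: [0.4786, -0.0687, 0.2393]
tool_rot: [0.006, 0.075, 0.997, -0.003]
ft_force: [0.3, 1.3, -0.4]
width: 0.0001
scene [353.6   201.792] 0.87
top [317.12  172.176] 0.95
[0.0561 0.0204 0.1153] [np.float64(0.0037052706776479804), np.float64(0.003705270677647923)] q 1.4487498238619605
1.0 [342.9652 198.7853] [313.4026 186.7689] [435.8598 361.3796]
1.1 [345.9254 198.9916] [314.0382 183.5501] [433.669  366.4568]
1.2 [348.7275 199.5588] [314.643  180.5838] [431.3889 370.5557]
1.3 [351.3444 200.4753] [315.2103 177.9017] [429.0613 373.6823]
1.4 [353.7519 201.7263] [315.7339 175.5308] [426.723  375.8592]
needle scene [0.0016 0.0039 0.055 ] 0.9
needle wrist [ 0.001  -0.0008  0.055 ] 0.96
foot_end scene [ 0.0019 -0.0707  0.055 ] 0.65
foot_end wrist [ 0.0025 -0.0635  0.055 ] 0.59
nose scene [ 0.0028 -0.0061  0.055 ] 0.86
nose wrist [0.0042 0.0016 0.055 ] 0.89
[398 297]
```

View pics/a8.png

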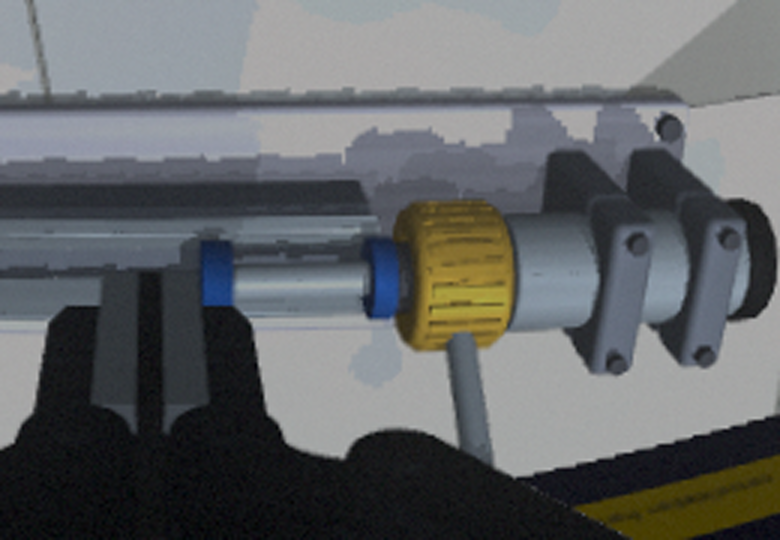

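The crop shows the collar (380,277) against the nose, the bar leaning away at (470,400), and the gripper well clear. The knob measures q≈1.4, past the 1.2 grip threshold.

```bash
python3 -c "
from plant import *
s=read_state();print(s['time_s'],s['ft_force']);print(sign_off())"
```

```text
13.95 [-0.19100184 -0.448605    1.31157747]
the job is handed in; nothing more can be done
None
```

The needle is home in the collet, the nut is turned tight, and I handed the job in at about 14 s. No verdict came back.

- **Needle:** I pushed the foot along the groove with closed fingers until the needle stalled at about 10 N. The last wrist picture shows the front collar against the nose. It puts the foot end about 63.5 mm behind the nose, against the 63 mm expected.
- **Nut:** I swung the bar away from the robot with the fingertips at no more than about 6 N. I then backed the arm off and raised it clear.
- **Grip:** In the last pictures the knob projects to a turn of about 1.4 rad, at or near the hard stop and past the 1.2 rad needed for a tight grip. Triangulating it gave 1.45, which is beyond the 1.4 stop, so that is measurement error of a few millimetres. I did not tug the needle to test the grip.
- **Checks that disagreed:** The scene camera put the foot end at −71 mm and the nose at −6 mm. The gap between them is 65 mm, which matches calibration offset.
- **Bystanders:** I never touched the stopwatch, weight, tin or wrench. I did not measure their positions again at the end.

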